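# Hang the plug gauge in the gauge cabinet

## Task

Take the brass brush off the hatch of the blue gauge cabinet and lay it on the bench. Then lower the red-handled plug gauge through the hatch, feel gently for the brass hook inside, and leave the gauge hanging by its eye from that hook, without bumping the cabinet with the gauge or the gripper.

Things in the scene. Friction and masses are not known exactly. Their poses are not given: they have to be found in the camera images.
- cabinet: Blue sheet-steel gauge cabinet with a pale translucent front, fixed, 120 deep (x) x 172 wide (y) x 128 high; origin on the bench under its middle, x away from the robot, z up. Only a hatch in its 6 mm roof is open. Floor top at z 6, inside width 160. Inside are only the hook rail and the hook.
- hatch (a point): Centre of the hatch, at the roof's top face (z 128), axes as the cabinet's. The hatch is 81 (x) by 136 (y); in the cabinet's frame x -47 to +34, y -68 to +68.
- hook_rail: Rail across the cabinet's inner back; its frame is the cabinet's. A carriage clamped on it (holds 60 N), front face at x 33, bears a brass hook: level shaft 8 thick, axis at z 106, running to -x as far as x 0, where the tip turns up to z 117; foremost point x -4. The hook's y is anywhere from -26 to +26 and is NOT reported: feel for it. The eye belongs behind the tip, shaft x 8 to 16.
- gauge: Plug gauge 165 tall, 0.2 to 0.33 kg, standing on its steel plug (36 diameter, z 0 to 36), right of the cabinet, turned up to 0.5 rad; origin at the centre of its underside, z up. Above the plug the eye, then a red handle 22 x 22, faces square to x and y, z 100 to 165. Hanging on the hook, its underside is 24 above the bench.
- gauge_eye (a point): Middle of the eye, 64 above the gauge's underside, axes as the gauge's. Closed loop of 8 mm bar in the y-z plane, threaded along x. Bar axis from here at (y,z) (0,-28), (+-20,-16), (+-20,14), (0,28): 32 clear, 48 overall width. Hung, the shaft's axis lies at z 18 under the peaked top; the tip passes best with the shaft at z -4.
- bench_patch (a point): Middle of a free patch of bench between cabinet and gauge, on the surface, fixed, axes as the world's: 150 (x) by 135 (y) is clear, where the brush fits lying obliquely at 45 degrees. Behind the patch and the gauge a fixed clear guard strip of the grey hood hangs across at world x 0.534, z 0.17 to 0.23, y -0.325 to 0.065: keep in front of it.
- brush: Brass wire brush, 180 long (y), 0.06 kg, lying bristles up across the hatch on the roof; origin at the centre of its underside. Wooden back 22 wide, z 0 to 10; bristles 16 wide to z 22 at y -86 to -16.
Mind the look-alikes: they are no part of the job. There is more than one size of the gauge; the job needs the smaller.

How it is judged:
By the outcome, as a careful person would: the job done as asked, in the order asked, and still so for the second after the job is handed in, with the robot touching nothing.
It also fails if it takes over 72 s, if anything falls off the work surface, if the arm or the gripper's body presses on something with over 40 N, if the wrist force passes 120 N, or if a joint passes its speed limit or range.

## Robot

A 6-joint arm with a two-finger parallel gripper is mounted at the origin on a cart in front of the work surface, level with it; the furniture and walls round the work are solid. World frame = base frame: x ahead of the robot, y to its left, z up, the work surface at z = 0. Lengths are in m, angles in rad, forces in N, time in s.
With the tool pointing down it reaches from about 0.3 to 0.775 m from the base axis. Payload 14.6 kg.
Tool frame: the origin (TCP) lies on the centre line of the jaws, within the pads' length; the fingertips stand ctrl.tcp_to_tips ahead of it and the grasp point (between the pads) lies 2 mm behind it (ctrl.tcp_to_tips is the distance from the TCP to the fingertips, in m); z points along the fingers, y is the line along which they close (so a half turn about z gives the same grasp; the last joint's range is limited). The gripper opens to 94 mm and grips with 3 to 60 N. Pads are 16 mm wide; open, the fingers measure 119 mm over their backs; the gripper's body (75 mm by 177 mm) begins 78 mm behind the grasp point.
Start: joints at [1.254, 0.3, 1.521, -0, 1.321, -0.067], TCP at [0.136, 0.533, 0.222] pointing down, gripper open.
Joint ranges: [-3.03, 3.03], [-0.79, 2.21], [0.23, 2.52], [-1.04, 4.18], [0, 3.07], [-2.55, 2.55]. Speed limits (rad/s): [2.22, 2.22, 2.57, 3.14, 3.14, 3.14].

## Interface

Orientations are given as [roll, pitch, yaw] about the fixed x, y, z axes, in that order (R = Rz(yaw) Ry(pitch) Rx(roll)).
In Python, from station import telemetry, viewer, hand_in, ctrl gives the robot as it stands.
- The arm moves only by the tool step_arm, never from a script. Its argument "plan" is a list of rows, each an object of numbers: "dx", "dy", "dz": the shift along the tool's x, y, z scaled (see below); "rx", "ry", "rz": the turn, a rotation vector about the tool's x, y, z scaled (see below); "claw": the closure, from 0 (fully open) to 1 (shut). In form: [{"dx": .., "dy": .., "dz": .., "rx": .., "ry": .., "rz": .., "claw": ..}, ...]. A call has 1 to 10 rows; each row shifts and turns the commanded pose from where the row before left it, along the tool's axes as they then stand; what a row does not reach is not made up. The controller multiplies each number of a shift by 0.1 m and each number of a turn by 90 degrees. A row lasts 1/10 s, in which the tool goes at most 50 mm and 8.59 degrees, less where a joint would pass 70% of its speed; a pose out of reach is approached as far as the arm can. A call with a number of a shift or a turn outside -1 to 1 is refused whole. A call with a gripper value outside its range is refused whole. The fingers move at their own pace and stop on an object; "grip_force" is the grip in N (left out, the last holds). Time passes only in rows, so rows that do not move let the fingers close. It gives the time, the measured TCP pose, the force, the opening and the grip force at its end, in the units of the state.
- telemetry.get_obs(): the state, without advancing time (a new reading comes with each control period).
- viewer.camera(name): name is "side" or "top" or "wrist"; returns a dict with "img" (480x640x3 uint8, red, green, blue), "z_map" (480x640 float32, m along the optical axis (not along the pixel's ray), 0 where there is no reading), "fx", "fy", "cx", "cy" (pixels), "R" (3x3) and "t" (3): a world point X has camera coordinates R X + t; the wrist camera has in their place "tool_from_camera" (4x4, takes a point from camera to tool coordinates, whose origin is the TCP and whose axes are the flange's). Camera axes: x right, y down, z forward; pixel columns grow to the right and rows downward; lengths in m; the calibration is good to about 2 mm. A picture is of the moment at which its call begins: read the wrist's pose just before it.
- hand_in(): hands the job in; it is judged then, once.
Trained networks look in a picture, given as the dict that the camera call returned (one of the last four; its "shot" number tells which), for a name from the list of things; names that differ only in an ending like _2 or _b are one class to them, and where a whole thing is asked for, a point or a joint stands for the part that bears it (a point fixed in the world has none). Each returns a list of dicts, best first, with "score" (0 to 1); they miss things now and then, are a little off and sometimes report something else, mostly with a low value. They report only what shows in the picture. A call takes as long as a camera call. They do not tell look-alikes from the thing itself.
- viewer.recognise(target, picture): "rect" ([left, top, right, bottom] in pixels, round what is visible of it).
The state is a dict: "time_s": time; "qpos": joint angles; "joint_vel": joint speeds; "tau": joint torques, N m; "ee_pos": TCP position; "eef_rot": TCP orientation; "force": force on the tool from outside, world axes, zero at the start; "moment": the same for the moment, N m; "grip_width": finger opening in m; "grip_force": force on a finger pad.
Only numpy, scipy, OpenCV 4.12 (cv2) and the standard library are available. Lean on these libraries where they do the work, as an engineer would, in place of code of your own. Each camera call takes 0.05 s, during which the arm holds its last target. There are 200 camera calls.

## Working session

There is one attempt and no reset: what is moved stays moved. The work goes in short steps, Python scripts to look and compute and a tool call to move; the robot and the scene stay as the last step left them, time stands still between calls to the robot, and variables do not carry over. Pictures are saved under pics/ and viewed, at most 10 in all, crops included, and the job is handed in when it is done.

Besides the shell and the picture viewer there is one more tool, called after "Call:" as a command line: name --argument value ..., lists and objects as JSON in quotes. step_arm: Moves the arm, as the interface text tells. Shifts and turns lie within -1 to 1; 1 stands for 0.1 m of shift or 90 degrees of turn. Its arguments: {"type":"object","properties":{"plan":{"type":"array"},"grip_force":{"type":"number"}},"required":["plan"]}

```bash
mkdir -p pics; ls; cat > h.py <<'E'
import numpy as np, cv2
from station import telemetry, viewer, hand_in, ctrl
from scipy.spatial.transform import Rotation as Ro
def world(c,u,v,z=None):
    d=c['z_map'][int(v),int(u)] if z is None else z
    p=np.array([(u-c['cx'])/c['fx']*d,(v-c['cy'])/c['fy']*d,d])
    if 'R' in c: return c['R'].T@(p-c['t'])
    return c['W'][:3,:3]@p+c['W'][:3,3]
def cloud(c):
    v,u=np.mgrid[0:480,0:640]; d=c['z_map']
    p=np.stack([(u-c['cx'])/c['fx']*d,(v-c['cy'])/c['fy']*d,d],-1)
    if 'R' in c: P=(p-c['t'])@c['R']
    else: P=p@c['W'][:3,:3].T+c['W'][:3,3]
    P[d==0]=np.nan
    return P
def shot(n):
    o=telemetry.get_obs()
    c=viewer.camera(n)
    if n=='wrist':
        T=np.eye(4);T[:3,:3]=Ro.from_euler('xyz',o['eef_rot']).as_matrix();T[:3,3]=o['ee_pos']
        c['W']=T@c['tool_from_camera']
    return c
def save(c,f): cv2.imwrite('pics/'+f,c['img'][:,:,::-1])
E
python3 - <<'E'
from h import *
print(telemetry.get_obs(), ctrl.tcp_to_tips)
ims=[]
for n in ['top','side']:
    c=shot(n); save(c,n+'.png'); P=cloud(c)
    print(n,c['fx'],-c['R'].T@c['t'],c['R'][2])
    for t in ['cabinet','gauge','brush','hatch','gauge_eye','hook_rail']:
        for r in viewer.recognise(t,c)[:4]:
            l=r['rect'];u,v=(l[0]+l[2])/2,(l[1]+l[3])/2
            print(t,round(r['score'],2),np.round(l),np.round(world(c,u,v),3))
E
```

```text
pics
{'time_s': 0.0, 'qpos': array([ 1.25441426e+00,  3.00505695e-01,  1.52156121e+00, -1.55546198e-05,
        1.32071274e+00, -6.66303426e-02]), 'joint_vel': array([ 1.69758008e-03,  2.21921378e-04,  2.52073715e-04,  8.43295969e-04,
       -4.60171485e-05, -1.66624541e-03]), 'tau': array([ 1.82052067e-03, -5.31812632e+01, -3.52729011e+01,  7.09197437e-02,
        2.45045620e-02, -8.44087458e-05]), 'ee_pos': array([0.13588809, 0.53270221, 0.22187575]), 'eef_rot': array([-3.14040729e+00, -6.39988994e-05,  2.89184475e+00]), 'force': array([-0.5057739 ,  0.87386297,  0.62287604]), 'moment': array([ 0.04162373,  0.04398746, -0.04620321]), 'grip_force': 0.0, 'grip_width': 0.09418700788961282} 0.017
top 442.62270471732063 [ 0.40718492 -0.04674331  0.94706451] [ 0.18077199  0.00182774 -0.98352333]
cabinet 0.73 [198. 260. 294. 326.] [0.453 0.1   0.135]
gauge 0.8 [183. 125. 236. 187.] [0.706 0.174 0.158]
gauge 0.69 [403. 273. 433. 297.] [ 0.468 -0.215  0.132]
brush 0.57 [197. 284. 296. 299.] [0.455 0.099 0.137]
hatch 0.69 [200. 258. 300. 327.] [0.454 0.093 0.135]
gauge_eye 0.92 [187. 126. 232. 188.] [0.707 0.174 0.154]
gauge_eye 0.74 [404. 276. 434. 297.] [ 0.465 -0.214  0.142]
gauge_eye 0.5 [200. 258. 296. 325.] [0.456 0.097 0.138]
side 439.5812589812652 [0.16114771 0.53187864 0.60031302] [ 0.49185956 -0.65059799 -0.57861596]
cabinet 0.79 [277. 263. 399. 404.] [0.481 0.066 0.005]
gauge 0.7 [409. 196. 434. 265.] [ 0.468 -0.216  0.088]
brush 0.93 [302. 262. 378. 331.] [0.454 0.104 0.137]
hatch 0.6 [276. 261. 399. 404.] [0.483 0.066 0.006]
gauge_eye 0.88 [169. 210. 218. 324.] [0.789 0.137 0.057]
gauge_eye 0.59 [411. 192. 434. 264.] [ 0.468 -0.218  0.093]
hook_rail 0.59 [300. 278. 341. 315.] [0.499 0.095 0.106]
```

View pics/top.png

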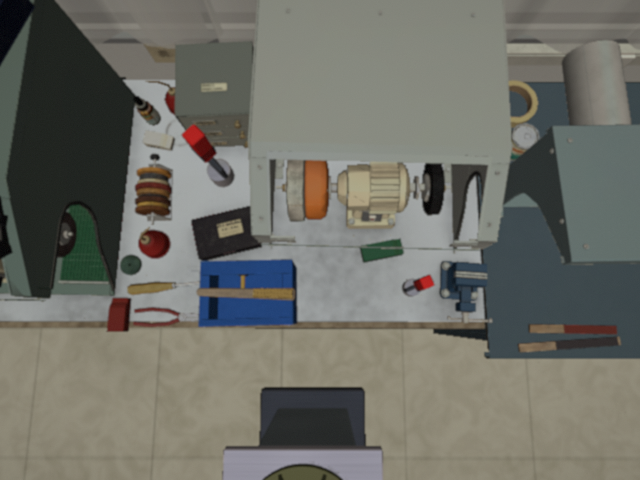

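View pics/side.png

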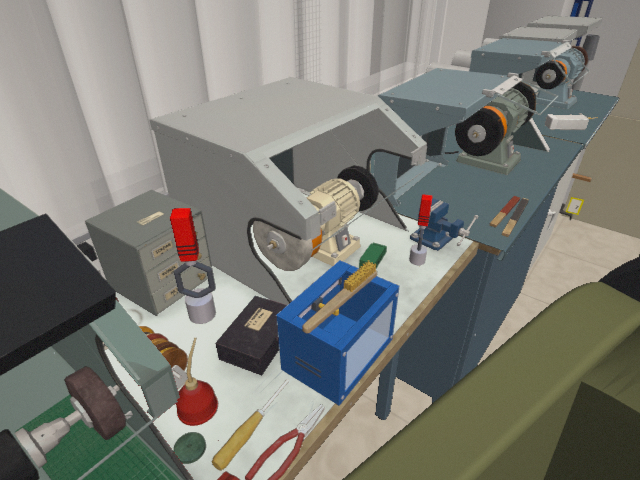

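```bash
python3 - <<'E'
from h import *
T=shot('top');S=shot('side')
a=cv2.resize(T['img'][250:335,190:300],None,fx=3.6,fy=3.5,interpolation=3)
b=cv2.resize(S['img'][250:410,270:410],(396,298),interpolation=3)
c=cv2.resize(T['img'][235:325,350:490],(396,298),interpolation=3)
d=cv2.resize(S['img'][180:280,370:470],(396,298),interpolation=3)
a=cv2.resize(a,(396,298))
m=np.vstack([np.hstack([a,b]),np.hstack([c,d])]);cv2.imwrite('pics/m.png',m[:,:,::-1])
for n,c in (('T',T),('S',S)):
    P=cloud(c).reshape(-1,3);h=cv2.cvtColor(c['img'],cv2.COLOR_RGB2HSV).reshape(-1,3).astype(int)
    blue=(h[:,0]>100)&(h[:,0]<125)&(h[:,1]>150)
    near=(P[:,0]>.3)&(P[:,0]<.56)&(P[:,1]>-.05)&(P[:,1]<.26)
    k=blue&near&(abs(P[:,2]-.128)<.006)
    Q=P[k];print(n,'roof',k.sum(),Q.min(0),Q.max(0),cv2.minAreaRect((Q[:,:2]*1000).astype('f')))
    k=near&~blue&(P[:,2]>.131)&(P[:,2]<.165);Q=P[k]
    print(n,'brush',k.sum(),np.percentile(Q[:,2],[5,50,95]),cv2.minAreaRect((Q[:,:2]*1000).astype('f')))
    red=((h[:,0]<8)|(h[:,0]>172))&(h[:,1]>150)
    k=red&(abs(P[:,0]-.46)<.06)&(abs(P[:,1]+.215)<.06);Q=P[k]
    k2=Q[:,2]>.155
    print(n,'red',k.sum(),Q.mean(0),np.percentile(Q[:,2],[2,98]),cv2.minAreaRect((Q[:,:2]*1000).astype('f')), 'top',k2.sum(),Q[k2].mean(0),cv2.minAreaRect((Q[k2][:,:2]*1000).astype('f')))
    k=~red&(abs(P[:,0]-.46)<.05)&(abs(P[:,1]+.215)<.05)&(P[:,2]>.01);Q=P[k]
    for lo,hi in((.01,.035),(.035,.042),(.042,.1)):
        q=Q[(Q[:,2]>lo)&(Q[:,2]<hi)]
        if len(q)>4: print(lo,len(q),q.mean(0).round(3),cv2.minAreaRect((q[:,:2]*1000).astype('f')))
# clearance map
P=cloud(T).reshape(-1,3)
print('height map rows x .36-.56, cols y .02..-.26')
for x in np.arange(.34,.56,.02):
    r=[]
    for y in np.arange(.02,-.28,-.02):
        k=(abs(P[:,0]-x)<.01)&(abs(P[:,1]-y)<.01)
        r.append(int(1000*np.nanmax(P[k][:,2])) if k.any() else -99)
    print(round(x,2),r)
E
```

```text
T roof 2325 [0.39544697 0.01563398 0.12259962] [0.51319296 0.18616697 0.1324519 ] ((454.9364013671875, 100.86009979248047), (115.84027862548828, 169.5204315185547), 1.3884837627410889)
T brush 1001 [0.13386334 0.13782847 0.15180847] ((435.0146179199219, 109.98976135253906), (188.24464416503906, 101.2596435546875), 74.97453308105469)
T red 173 [ 0.47052371 -0.21990418  0.15660971] [0.11733202 0.16637961] ((471.6281433105469, -222.75086975097656), (18.29486656188965, 21.14739418029785), 23.529924392700195) top 132 [ 0.4713714  -0.22184895  0.16351584] ((471.6240539550781, -222.7560577392578), (18.30457305908203, 21.13213539123535), 23.618976593017578)
0.01 88 [ 0.469 -0.217  0.03 ] ((471.2416687011719, -220.85714721679688), (34.60557556152344, 30.351627349853516), 15.823769569396973)
0.035 59 [ 0.472 -0.22   0.036] ((471.69305419921875, -219.84608459472656), (32.32636642456055, 24.039030075073242), 10.144789695739746)
0.042 48 [ 0.466 -0.207  0.078] ((465.9619445800781, -208.6195068359375), (7.811593532562256, 15.354161262512207), 22.014169692993164)
S roof 2705 [0.39273313 0.01662015 
[... 1198 characters left out ...]
-732, -732, -733, -734, -728, -733, -733, -731, -733, -734, -731, -731, -734, -734]
0.38 [2, 2, 0, 0, 0, 0, 0, -2, 0, 1, 0, 0, 0, 0, 0, 0]
0.4 [131, 2, 3, 3, 1, 3, 3, 2, 2, 2, 2, 2, 2, 2, 3, 2]
0.42 [130, 2, 4, 3, 2, 3, 2, 3, 4, 3, 4, 2, 4, 3, 2, 40]
0.44 [153, 3, 3, 5, 2, 2, 3, 3, 2, 3, 3, 3, 2, 2, 3, 3]
0.46 [153, 3, 2, 3, 2, 2, 3, 2, 3, 3, 3, 87, 166, 165, 2, 11]
0.48 [131, 3, 2, 3, 4, 2, 5, 3, 3, 5, 4, 140, 167, 164, 0, 11]
0.5 [129, 2, 2, 2, 3, 3, 4, 3, 2, 3, 2, 4, 2, 2, 1, 10]
0.52 [129, 3, 2, 3, 2, 3, 2, 31, 28, 3, 3, 171, 171, 171, 230, 233]
0.54 [236, 235, 170, 172, 170, 171, 171, 171, 171, 172, 171, 172, 172, 171, 235, 236]
0.56 [4, 3, 4, 3, 4, 2, 2, 31, 33, 32, 31, 25, 3, 2, 2, 3]
```

View pics/m.png

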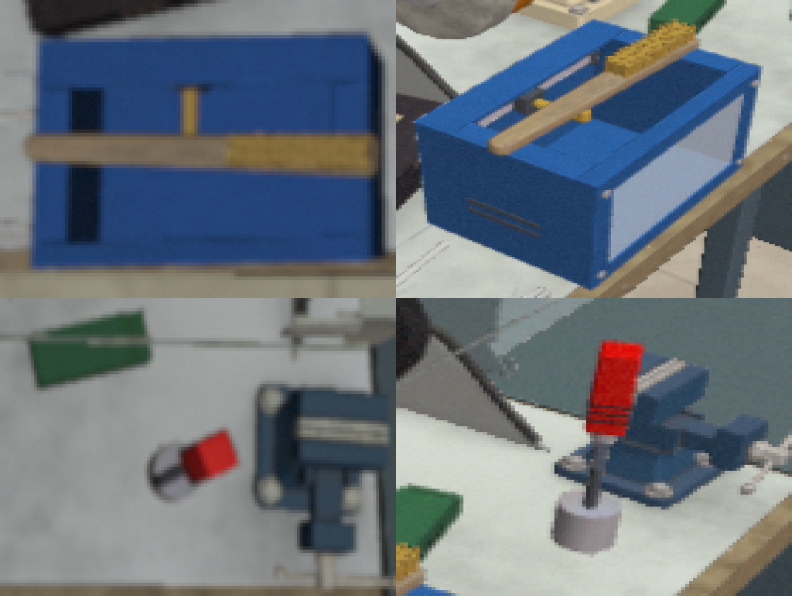

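Top-right is the small gauge view: the candidates are the small red-handled gauge at top px (418,285), next to the vise, and the larger one at (210,155). The one at (418,285) fits: its handle top is at z 0.165, its plug is about 34 mm, and it stands right of the cabinet. The crop confirms it. The brass hook shows at about top px (243,281), and the brush lies at row 292.

Call:
step_arm --plan '[{"rz": 0.0935,"claw": 0.6},{"rz": 0.0935,"claw": 0.6},{"rz": 0.0935,"claw": 0.6},{"rz": 0.0935,"claw": 0.6},{"rz": 0.0935,"claw": 0.6},{"rz": 0.0935,"claw": 0.6},{"rz": 0.0935,"claw": 0.6},{"rz": 0.0935,"claw": 0.6},{"rz": 0.0935,"claw": 0.6}]'

```text
$.plan[0]: bad value
```

Call:
step_arm --plan '[{"dx": -0.416,"dy": 0.205,"claw": 0.6},{"dx": -0.416,"dy": 0.205,"claw": 0.6},{"dx": -0.416,"dy": 0.205,"claw": 0.6},{"dx": -0.416,"dy": 0.205,"claw": 0.6},{"dx": -0.416,"dy": 0.205,"claw": 0.6},{"dx": -0.416,"dy": 0.205,"claw": 0.6},{"dx": -0.416,"dy": 0.205,"claw": 0.6},{"dx": -0.416,"dy": 0.205,"claw": 0.6},{"claw": 0.6}]'

```text
$.plan[0]: bad value
```

```bash
python3 - <<'E'
from h import *
c=shot('top')
o=c['R'].T@(-c['t'])
d=lambda u,v:c['R'].T@np.array([(u-c['cx'])/c['fx'],(v-c['cy'])/c['fy'],1])
for u,v in((242.8,275),(242.8,281),(242.5,286)):
    r=d(u,v);print((o+r*(.108-o[2])/r[2]).round(4))
ob=telemetry.get_obs();print(ob['ee_pos'],ob['eef_rot'],ob['grip_width'],ob['time_s'])
E
```

```text
[0.4885 0.112  0.108 ]
[0.4771 0.1115 0.108 ]
[0.4676 0.1118 0.108 ]
[0.13595435 0.53292667 0.22242326] [-3.14155552e+00 -5.79733191e-05  2.89178372e+00] 0.09406329569643129 0.85
```

Call:
step_arm --plan '[{"dx": 0,"dy": 0,"dz": 0,"rx": 0,"ry": 0,"rz": 0.0935,"claw": 0.6},{"dx": 0,"dy": 0,"dz": 0,"rx": 0,"ry": 0,"rz": 0.0935,"claw": 0.6},{"dx": 0,"dy": 0,"dz": 0,"rx": 0,"ry": 0,"rz": 0.0935,"claw": 0.6},{"dx": 0,"dy": 0,"dz": 0,"rx": 0,"ry": 0,"rz": 0.0935,"claw": 0.6},{"dx": 0,"dy": 0,"dz": 0,"rx": 0,"ry": 0,"rz": 0.0935,"claw": 0.6},{"dx": 0,"dy": 0,"dz": 0,"rx": 0,"ry": 0,"rz": 0.0935,"claw": 0.6},{"dx": 0,"dy": 0,"dz": 0,"rx": 0,"ry": 0,"rz": 0.0935,"claw": 0.6},{"dx": 0,"dy": 0,"dz": 0,"rx": 0,"ry": 0,"rz": 0.0935,"claw": 0.6},{"dx": 0,"dy": 0,"dz": 0,"rx": 0,"ry": 0,"rz": 0.0935,"claw": 0.6}]'

```text
time_s: 1.75
ee_pos: [0.1359, 0.5329, 0.2224]
eef_rot: [-3.142, 0.0, 1.564]
force: [0.5, -0.1, -0.2]
grip_width: 0.0372
grip_force: 0.0
```

Call:
step_arm --plan '[{"dx": -0.416,"dy": 0.205,"dz": 0,"rx": 0,"ry": 0,"rz": 0,"claw": 0.6},{"dx": -0.416,"dy": 0.205,"dz": 0,"rx": 0,"ry": 0,"rz": 0,"claw": 0.6},{"dx": -0.416,"dy": 0.205,"dz": 0,"rx": 0,"ry": 0,"rz": 0,"claw": 0.6},{"dx": -0.416,"dy": 0.205,"dz": 0,"rx": 0,"ry": 0,"rz": 0,"claw": 0.6},{"dx": -0.416,"dy": 0.205,"dz": 0,"rx": 0,"ry": 0,"rz": 0,"claw": 0.6},{"dx": -0.416,"dy": 0.205,"dz": 0,"rx": 0,"ry": 0,"rz": 0,"claw": 0.6},{"dx": -0.416,"dy": 0.205,"dz": 0,"rx": 0,"ry": 0,"rz": 0,"claw": 0.6},{"dx": -0.416,"dy": 0.205,"dz": 0,"rx": 0,"ry": 0,"rz": 0,"claw": 0.6},{"dx": 0,"dy": 0,"dz": -0.2,"rx": 0,"ry": 0,"rz": 0,"claw": 0.6},{"dx": 0,"dy": 0,"dz": -0.1,"rx": 0,"ry": 0,"rz": 0,"claw": 0.6}]'

```text
time_s: 2.75
ee_pos: [0.3004, 0.1992, 0.2538]
eef_rot: [3.14, -0.001, 1.567]
force: [0.5, 0.4, 1.2]
grip_width: 0.0376
grip_force: 0.0
```

Call:
step_arm --plan '[{"dx": -0.2,"dy": 0.38,"dz": 0,"rx": 0,"ry": 0,"rz": 0,"claw": 0.6},{"dx": -0.2,"dy": 0.38,"dz": 0,"rx": 0,"ry": 0,"rz": 0,"claw": 0.6},{"dx": -0.2,"dy": 0.38,"dz": 0,"rx": 0,"ry": 0,"rz": 0,"claw": 0.6},{"dx": -0.2,"dy": 0.38,"dz": 0,"rx": 0,"ry": 0,"rz": 0,"claw": 0.6},{"dx": 0,"dy": 0,"dz": 0,"rx": 0,"ry": 0,"rz": 0,"claw": 0.6},{"dx": 0,"dy": 0,"dz": 0,"rx": 0,"ry": 0,"rz": 0,"claw": 0.6}]'

```text
time_s: 3.35
ee_pos: [0.4515, 0.1205, 0.2519]
eef_rot: [-3.14, 0.0, 1.57]
force: [0.3, 0.1, 0.5]
grip_width: 0.0376
grip_force: 0.0
```

```bash
python3 - <<'E'
from h import *
c=shot('wrist');save(c,'w1.png');o=telemetry.get_obs();print(o['ee_pos'],o['eef_rot'],c['tool_from_camera'].round(3))
P=cloud(c).reshape(-1,3);h=cv2.cvtColor(c['img'],cv2.COLOR_RGB2HSV).reshape(-1,3).astype(int)
wood=(h[:,0]>8)&(h[:,0]<30)&(h[:,1]>60)&(abs(P[:,2]-.138)<.006)&(abs(P[:,0]-.45)<.06)
Q=P[wood];print(len(Q),Q.mean(0),cv2.minAreaRect((Q[:,:2]*1000).astype('f')),np.percentile(Q[:,2],[5,50,95]))
blue=(h[:,0]>100)&(h[:,0]<125)&(h[:,1]>150)&(abs(P[:,2]-.128)<.005)
Q=P[blue];print(Q.min(0),Q.max(0),Q[:,2].mean())
E
```

```text
[0.45102697 0.12083105 0.25222044] [-3.14100218e+00 -7.54175396e-05  1.57113704e+00] [[ 0.    -0.965 -0.262  0.076]
 [ 1.     0.001 -0.    -0.   ]
 [ 0.    -0.262  0.965 -0.162]
 [ 0.     0.     0.     1.   ]]
1905 [0.45378195 0.13255504 0.13653696] ((451.1766052246094, 102.2637939453125), (176.36810302734375, 20.572336196899414), 89.73218536376953) [0.13483899 0.13641451 0.13838964]
[0.39257726 0.01538272 0.12310083] [0.51392565 0.18886585 0.1298387 ] 0.12721579663234467
```

View pics/w1.png

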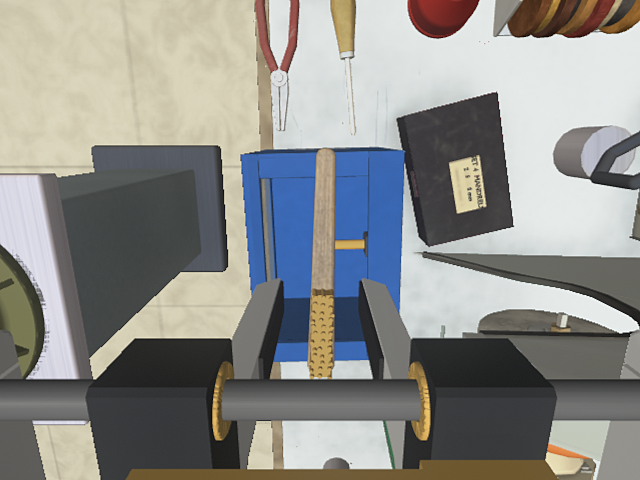

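The wrist view shows the brush midway between the fingers, near px (325,260), and the hook at px (350,244). I'll descend and grip.

Call:
step_arm --plan '[{"dx": 0,"dy": 0,"dz": 0.4,"rx": 0,"ry": 0,"rz": 0,"claw": 0.6},{"dx": 0,"dy": 0,"dz": 0.35,"rx": 0,"ry": 0,"rz": 0,"claw": 0.6},{"dx": 0,"dy": 0,"dz": 0.2,"rx": 0,"ry": 0,"rz": 0,"claw": 0.6},{"dx": 0,"dy": 0,"dz": 0.1,"rx": 0,"ry": 0,"rz": 0,"claw": 0.6},{"dx": 0,"dy": 0,"dz": 0,"rx": 0,"ry": 0,"rz": 0,"claw": 0.6},{"dx": 0,"dy": 0,"dz": 0,"rx": 0,"ry": 0,"rz": 0,"claw": 0.95},{"dx": 0,"dy": 0,"dz": 0,"rx": 0,"ry": 0,"rz": 0,"claw": 0.95},{"dx": 0,"dy": 0,"dz": 0,"rx": 0,"ry": 0,"rz": 0,"claw": 0.95},{"dx": 0,"dy": 0,"dz": 0,"rx": 0,"ry": 0,"rz": 0,"claw": 0.95}]' --grip_force 12

```text
time_s: 4.3
ee_pos: [0.4521, 0.1201, 0.1486]
eef_rot: [3.14, -0.001, 1.57]
force: [-1.1, 1.6, 7.4]
grip_width: 0.0222
grip_force: 12.0
```

Call:
step_arm --plan '[{"dx": 0,"dy": 0,"dz": -0.2,"rx": 0,"ry": 0,"rz": 0,"claw": 0.95},{"dx": 0,"dy": 0,"dz": -0.4,"rx": 0,"ry": 0,"rz": 0,"claw": 0.95},{"dx": 0,"dy": 0,"dz": -0.2,"rx": 0,"ry": 0,"rz": 0,"claw": 0.95},{"dx": -0.2,"dy": -0.16,"dz": 0,"rx": 0,"ry": 0,"rz": 0,"claw": 0.95},{"dx": -0.4,"dy": -0.16,"dz": 0,"rx": 0,"ry": 0,"rz": 0,"claw": 0.95},{"dx": -0.45,"dy": 0,"dz": 0,"rx": 0,"ry": 0,"rz": 0,"claw": 0.95},{"dx": -0.45,"dy": 0,"dz": 0,"rx": 0,"ry": 0,"rz": 0,"claw": 0.95},{"dx": -0.3,"dy": 0,"dz": 0,"rx": 0,"ry": 0,"rz": 0,"claw": 0.95},{"dx": -0.17,"dy": 0,"dz": 0,"rx": 0,"ry": 0,"rz": 0,"claw": 0.95},{"dx": 0,"dy": 0,"dz": 0,"rx": 0,"ry": 0,"rz": 0,"claw": 0.95}]'

```text
time_s: 5.3
ee_pos: [0.4194, -0.0787, 0.2277]
eef_rot: [3.141, 0.0, 1.567]
force: [0.7, 0.2, -0.8]
grip_width: 0.0224
grip_force: 12.0
```

Holding. Lower from 0.228 to about 0.024.

Call:
step_arm --plan '[{"dx": 0,"dy": 0,"dz": 0.3,"rx": 0,"ry": 0,"rz": 0,"claw": 0.95},{"dx": 0,"dy": 0,"dz": 0.45,"rx": 0,"ry": 0,"rz": 0,"claw": 0.95},{"dx": 0,"dy": 0,"dz": 0.45,"rx": 0,"ry": 0,"rz": 0,"claw": 0.95},{"dx": 0,"dy": 0,"dz": 0.4,"rx": 0,"ry": 0,"rz": 0,"claw": 0.95},{"dx": 0,"dy": 0,"dz": 0.25,"rx": 0,"ry": 0,"rz": 0,"claw": 0.95},{"dx": 0,"dy": 0,"dz": 0.12,"rx": 0,"ry": 0,"rz": 0,"claw": 0.95},{"dx": 0,"dy": 0,"dz": 0.05,"rx": 0,"ry": 0,"rz": 0,"claw": 0.95},{"dx": 0,"dy": 0,"dz": 0,"rx": 0,"ry": 0,"rz": 0,"claw": 0.95}]'

```text
time_s: 6.1
ee_pos: [0.4199, -0.0769, 0.0259]
eef_rot: [3.141, 0.0, 1.57]
force: [0.3, -0.0, -0.0]
grip_width: 0.0224
grip_force: 12.0
```

Call:
step_arm --plan '[{"dx": 0,"dy": 0,"dz": 0.02,"rx": 0,"ry": 0,"rz": 0,"claw": 0.95},{"dx": 0,"dy": 0,"dz": 0.015,"rx": 0,"ry": 0,"rz": 0,"claw": 0.95},{"dx": 0,"dy": 0,"dz": 0.01,"rx": 0,"ry": 0,"rz": 0,"claw": 0.95},{"dx": 0,"dy": 0,"dz": 0,"rx": 0,"ry": 0,"rz": 0,"claw": 0.95}]'

```text
time_s: 6.5
ee_pos: [0.4196, -0.0772, 0.0212]
eef_rot: [3.141, 0.0, 1.57]
force: [-0.3, 0.1, -0.8]
grip_width: 0.0222
grip_force: 12.0
```

Call:
step_arm --plan '[{"dx": 0,"dy": 0,"dz": 0,"rx": 0,"ry": 0,"rz": 0,"claw": 0.6},{"dx": 0,"dy": 0,"dz": 0,"rx": 0,"ry": 0,"rz": 0,"claw": 0.6},{"dx": 0,"dy": 0,"dz": 0,"rx": 0,"ry": 0,"rz": 0,"claw": 0.6},{"dx": 0,"dy": 0,"dz": -0.2,"rx": 0,"ry": 0,"rz": 0,"claw": 0.6},{"dx": 0,"dy": 0,"dz": -0.45,"rx": 0,"ry": 0,"rz": 0,"claw": 0.6},{"dx": 0,"dy": 0,"dz": -0.45,"rx": 0,"ry": 0,"rz": 0,"claw": 0.6},{"dx": 0,"dy": 0,"dz": -0.45,"rx": 0,"ry": 0,"rz": 0,"claw": 0.6},{"dx": 0,"dy": 0,"dz": -0.45,"rx": 0,"ry": 0,"rz": 0,"claw": 0.6},{"dx": 0,"dy": 0,"dz": -0.3,"rx": 0,"ry": 0,"rz": 0,"claw": 0.6},{"dx": 0,"dy": 0,"dz": -0.1,"rx": 0,"ry": 0,"rz": 0,"claw": 0.6}]'

```text
time_s: 7.5
ee_pos: [0.4201, -0.0773, 0.264]
eef_rot: [3.137, 0.001, 1.57]
force: [-0.2, -0.5, -0.4]
grip_width: 0.0377
grip_force: 0.0
```

Call:
step_arm --plan '[{"dx": 0,"dy": 0,"dz": 0,"rx": 0,"ry": 0,"rz": 0.093,"claw": 0.2},{"dx": 0,"dy": 0,"dz": -0.2,"rx": 0,"ry": 0,"rz": 0.093,"claw": 0.2},{"dx": 0,"dy": 0,"dz": 0,"rx": 0,"ry": 0,"rz": 0.093,"claw": 0.2},{"dx": 0,"dy": 0,"dz": 0,"rx": 0,"ry": 0,"rz": 0.093,"claw": 0.2},{"dx": 0,"dy": 0,"dz": 0,"rx": 0,"ry": 0,"rz": 0.093,"claw": 0.2},{"dx": 0,"dy": 0,"dz": 0,"rx": 0,"ry": 0,"rz": 0.093,"claw": 0.2},{"dx": 0,"dy": 0,"dz": 0,"rx": 0,"ry": 0,"rz": 0.093,"claw": 0.2},{"dx": 0,"dy": 0,"dz": 0,"rx": 0,"ry": 0,"rz": 0.093,"claw": 0.2},{"dx": 0,"dy": 0,"dz": 0,"rx": 0,"ry": 0,"rz": 0,"claw": 0.2}]'

```text
time_s: 8.4
ee_pos: [0.4192, -0.0771, 0.2798]
eef_rot: [-3.14, 0.001, 0.399]
force: [-0.2, -0.3, -0.6]
grip_width: 0.0754
grip_force: 0.0
```

```bash
cat > g.py <<'E'
from h import *
c=shot('wrist');save(c,'w2.png');o=telemetry.get_obs();print(o['ee_pos'],o['eef_rot'])
P=cloud(c).reshape(-1,3);h=cv2.cvtColor(c['img'],cv2.COLOR_RGB2HSV).reshape(-1,3).astype(int)
red=((h[:,0]<8)|(h[:,0]>172))&(h[:,1]>130)&(abs(P[:,0]-.47)<.06)&(abs(P[:,1]+.22)<.06)
k=red&(P[:,2]>.158);Q=P[k];print(len(Q),red.sum(),Q.mean(0),cv2.minAreaRect((Q[:,:2]*1000).astype('f')))
vv=np.nonzero(red)[0];print(vv.min()//640,vv.max()//640,(vv%640).min(),(vv%640).max())
E
python3 g.py
```

```text
[ 0.41926904 -0.07706612  0.28002708] [-3.14067497e+00  1.15382709e-03  4.04434285e-01]
874 1797 [ 0.47117693 -0.22214167  0.16334545] ((470.9344787597656, -223.58656311035156), (21.912654876708984, 21.941852569580078), 21.9732666015625)
224 268 480 541
```

Call:
step_arm --plan '[{"dx": -0.02,"dy": 0.38,"dz": 0,"rx": 0,"ry": 0,"rz": 0,"claw": 0.3},{"dx": -0.02,"dy": 0.42,"dz": 0,"rx": 0,"ry": 0,"rz": 0,"claw": 0.3},{"dx": -0.03,"dy": 0.42,"dz": 0,"rx": 0,"ry": 0,"rz": 0,"claw": 0.3},{"dx": -0.02,"dy": 0.33,"dz": 0,"rx": 0,"ry": 0,"rz": 0,"claw": 0.3},{"dx": 0,"dy": 0,"dz": 0.2,"rx": 0,"ry": 0,"rz": 0,"claw": 0.3},{"dx": 0,"dy": 0,"dz": 0.3,"rx": 0,"ry": 0,"rz": 0,"claw": 0.3},{"dx": 0,"dy": 0,"dz": 0,"rx": 0,"ry": 0,"rz": 0,"claw": 0.3},{"dx": 0,"dy": 0,"dz": 0,"rx": 0,"ry": 0,"rz": 0,"claw": 0.3}]'

```text
time_s: 9.25
ee_pos: [0.4717, -0.2233, 0.2313]
eef_rot: [-3.141, 0.0, 0.404]
force: [-1.4, -0.8, 0.6]
grip_width: 0.0656
grip_force: 0.0
```

```bash
python3 g.py
```

```text
[ 0.47204606 -0.22334897  0.23210416] [ 3.14076693e+00 -6.23635862e-04  4.03476201e-01]
1130 1536 [ 0.47222258 -0.22399421  0.16378609] ((471.5158996582031, -224.4025115966797), (21.685016632080078, 21.089336395263672), 22.506772994995117)
228 280 306 339
```

View pics/w2.png

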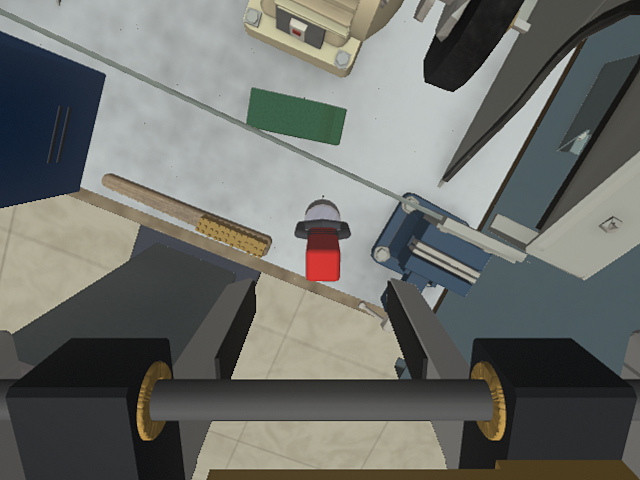

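The gauge is centred between the fingers at px (323,240), with its eye spanning the closing direction. The brush lies on the bench at px (185,215). I'll descend and grip the handle.

Call:
step_arm --plan '[{"dx": 0,"dy": 0.0,"dz": 0.35,"rx": 0,"ry": 0,"rz": 0,"claw": 0.3},{"dx": 0,"dy": 0,"dz": 0.25,"rx": 0,"ry": 0,"rz": 0,"claw": 0.3},{"dx": 0,"dy": 0,"dz": 0.15,"rx": 0,"ry": 0,"rz": 0,"claw": 0.3},{"dx": 0,"dy": 0,"dz": 0.02,"rx": 0,"ry": 0,"rz": 0,"claw": 0.5},{"dx": 0,"dy": 0,"dz": 0,"rx": 0,"ry": 0,"rz": 0,"claw": 0.7},{"dx": 0,"dy": 0,"dz": 0,"rx": 0,"ry": 0,"rz": 0,"claw": 0.95},{"dx": 0,"dy": 0,"dz": 0,"rx": 0,"ry": 0,"rz": 0,"claw": 0.95},{"dx": 0,"dy": 0,"dz": 0,"rx": 0,"ry": 0,"rz": 0,"claw": 0.95},{"dx": 0,"dy": 0,"dz": 0,"rx": 0,"ry": 0,"rz": 0,"claw": 0.95}]' --grip_force 40

```text
time_s: 10.2
ee_pos: [0.4719, -0.2234, 0.1543]
eef_rot: [3.141, -0.0, 0.401]
force: [0.5, -1.9, 1.7]
grip_width: 0.0217
grip_force: 40.0
```

Call:
step_arm --plan '[{"dx": 0,"dy": 0,"dz": -0.1,"rx": 0,"ry": 0,"rz": 0,"claw": 0.95},{"dx": 0,"dy": 0,"dz": -0.3,"rx": 0,"ry": 0,"rz": 0,"claw": 0.95},{"dx": 0,"dy": 0,"dz": -0.4,"rx": 0,"ry": 0,"rz": 0,"claw": 0.95},{"dx": 0,"dy": 0,"dz": -0.4,"rx": 0,"ry": 0,"rz": 0,"claw": 0.95},{"dx": 0,"dy": 0,"dz": -0.3,"rx": 0,"ry": 0,"rz": 0,"claw": 0.95},{"dx": 0,"dy": 0,"dz": -0.15,"rx": 0,"ry": 0,"rz": 0,"claw": 0.95},{"dx": 0,"dy": 0,"dz": 0,"rx": 0,"ry": 0,"rz": 0.081,"claw": 0.95},{"dx": 0,"dy": 0,"dz": 0,"rx": 0,"ry": 0,"rz": 0.081,"claw": 0.95},{"dx": 0,"dy": 0,"dz": 0,"rx": 0,"ry": 0,"rz": 0.08,"claw": 0.95},{"dx": 0,"dy": 0,"dz": 0,"rx": 0,"ry": 0,"rz": 0,"claw": 0.95}]'

```text
time_s: 11.2
ee_pos: [0.4715, -0.2232, 0.3193]
eef_rot: [-3.141, 0.0, 0.019]
force: [0.6, 1.0, -4.0]
grip_width: 0.0217
grip_force: 40.0
```

```bash
python3 - <<'E'
from h import *
ob=telemetry.get_obs();print(ob['ee_pos'],ob['eef_rot'],ob['force'],ob['grip_width'])
c=shot('top');s=shot('side')
for n,c in(('T',c),('S',s)):
    P=cloud(c).reshape(-1,3);h=cv2.cvtColor(c['img'],cv2.COLOR_RGB2HSV).reshape(-1,3).astype(int)
    k=(h[:,0]>12)&(h[:,0]<32)&(h[:,1]>110)&(abs(P[:,0]-.46)<.05)&(abs(P[:,1]-.1)<.06)&(P[:,2]>.08)&(P[:,2]<.125)
    Q=P[k];print(n,'hook',len(Q))
    if len(Q): print(Q.min(0),Q.max(0),np.median(Q,0),cv2.minAreaRect((Q[:,:2]*1000).astype('f')))
    blue=(h[:,0]>95)&(h[:,0]<128)&(h[:,1]>130)&(abs(P[:,2]-.128)<.006)&(abs(P[:,0]-.45)<.1)&(abs(P[:,1]-.1)<.12)
    Q=P[blue];r=cv2.minAreaRect((Q[:,:2]*1000).astype('f'));print('roof',r)
    a=np.deg2rad(r[2]); 
    # rails: inner hatch edges in cabinet frame
    L=(Q[:,:2]-[.4545,.1025])@np.array([[np.cos(.022),-np.sin(.022)],[np.sin(.022),np.cos(.022)]])
    m=abs(L[:,1])<.05
    x=np.sort(L[m,0])*1000;g=np.diff(x);i=g.argmax();print('x edges',x[0],x[i],x[i+1],x[-1])
    m=(L[:,0]>-.035)&(L[:,0]<.02)
    x=np.sort(L[m,1])*1000;g=np.diff(x);i=g.argmax();print('y edges',x[0],x[i],x[i+1],x[-1])
    k=(P[:,0]>.375)&(P[:,0]<.5)&(P[:,1]<.005)&(P[:,1]>-.2)&(P[:,2]>.006)&(P[:,2]<.04);Q=P[k]
    print('brush',len(Q),cv2.minAreaRect((Q[:,:2]*1000).astype('f')),Q[:,2].max())
a=cv2.resize(s['img'][250:410,270:410],(525,600),interpolation=3);cv2.imwrite('pics/s2.png',a[:,:,::-1])
E
```

```text
[ 0.47153752 -0.22319094  0.31932748] [-3.14143030e+00  1.85069409e-04  1.91614131e-02] [ 0.59373062  0.96762332 -3.98151366] 0.02167174216234188
T hook 50
[0.45405295 0.10905899 0.10620319] [0.48671974 0.1154084  0.11833041] [0.46939914 0.11221661 0.10935793] ((470.36090087890625, 112.0625991821289), (32.684814453125, 5.611522674560547), 1.8995980024337769)
roof ((455.1897277832031, 101.28936767578125), (117.81941223144531, 169.80975341796875), 1.0392206907272339)
x edges -58.08985505088171 -46.61502947742516 34.09835401795113 58.744704896425866
y edges -86.11856149053222 -69.1576982216905 67.14980507711356 83.66608551623483
brush 696 ((419.1062927246094, -95.20671844482422), (20.65944480895996, 177.98728942871094), 0.11472492665052414) 0.027099627736658635
S hook 106
[0.44999188 0.11014939 0.10344172] [0.48734047 0.1170498  0.11880401] [0.46707068 0.11439674 0.1102872 ] ((468.6681823730469, 113.908203125), (37.35997009277344, 6.812337875366211), 1.380199909210205)
roof ((454.33294677734375, 102.37337493896484), (120.23357391357422, 173.78518676757812), 1.2578036785125732)
x edges -60.288658851657296 -46.54508828765069 33.25017239240899 59.76585795494563
y edges -87.01556922134222 -66.98642188383768 66.375962951589 86.77008637009986
brush 559 ((420.0638427734375, -103.27430725097656), (158.78582763671875, 21.1048526763916), 87.4517822265625) 0.02781855742181913
```

The brush is lying on the bench at (0.419, -0.095). The hook is measured at about y 0.113, with its tip at x 0.450. I'll carry the gauge over the hatch.

Call:
step_arm --plan '[{"dx": -0.1,"dy": -0.2,"dz": 0,"rx": 0,"ry": 0,"rz": 0,"claw": 0.95},{"dx": -0.1,"dy": -0.4,"dz": 0,"rx": 0,"ry": 0,"rz": 0,"claw": 0.95},{"dx": -0.1,"dy": -0.45,"dz": 0,"rx": 0,"ry": 0,"rz": 0,"claw": 0.95},{"dx": -0.06,"dy": -0.45,"dz": 0,"rx": 0,"ry": 0,"rz": 0,"claw": 0.95},{"dx": 0,"dy": -0.45,"dz": 0,"rx": 0,"ry": 0,"rz": 0,"claw": 0.95},{"dx": 0,"dy": -0.45,"dz": 0,"rx": 0,"ry": 0,"rz": 0,"claw": 0.95},{"dx": 0,"dy": -0.45,"dz": 0,"rx": 0,"ry": 0,"rz": 0,"claw": 0.95},{"dx": 0,"dy": -0.35,"dz": 0,"rx": 0,"ry": 0,"rz": 0,"claw": 0.95},{"dx": 0,"dy": -0.16,"dz": 0,"rx": 0,"ry": 0,"rz": 0,"claw": 0.95},{"dx": 0,"dy": 0,"dz": 0,"rx": 0,"ry": 0,"rz": 0,"claw": 0.95}]'

```text
time_s: 12.3
ee_pos: [0.4283, 0.1135, 0.3191]
eef_rot: [-3.141, 0.0, 0.027]
force: [0.5, 0.0, -3.1]
grip_width: 0.0219
grip_force: 40.0
```

Call:
step_arm --plan '[{"dx": 0,"dy": 0,"dz": 0,"rx": 0,"ry": 0,"rz": 0,"claw": 0.95},{"dx": 0,"dy": 0,"dz": 0,"rx": 0,"ry": 0,"rz": 0,"claw": 0.95},{"dx": 0,"dy": 0,"dz": 0,"rx": 0,"ry": 0,"rz": 0,"claw": 0.95}]'

```text
time_s: 12.6
ee_pos: [0.4287, 0.111, 0.319]
eef_rot: [3.141, -0.0, 0.02]
force: [-0.6, 0.0, -3.4]
grip_width: 0.022
grip_force: 40.0
```

```bash
cat > p.py <<'E'
from h import *
ob=telemetry.get_obs();print(ob['ee_pos'],ob['eef_rot'],ob['force'],ob['moment'],ob['grip_width'])
c=shot('side');t=ob['ee_pos']
P=cloud(c).reshape(-1,3);h=cv2.cvtColor(c['img'],cv2.COLOR_RGB2HSV).reshape(-1,3).astype(int)
zb=t[2]-.1543
n=(abs(P[:,0]-t[0])<.05)&(abs(P[:,1]-t[1])<.05)
pl=n&(h[:,1]<70)&(P[:,2]>zb-.005)&(P[:,2]<zb+.033)
Q=P[pl];print('plug',len(Q))
if len(Q)>20:
    from scipy.optimize import least_squares
    f=lambda q:np.hypot(Q[:,0]-q[0],Q[:,1]-q[1])-.018
    r=least_squares(f,[t[0],t[1]],loss='soft_l1',f_scale=.001);print('plug centre',r.x,'rms',np.std(f(r.x)),'z',Q[:,2].min(),Q[:,2].max())
a=cv2.resize(c['img'][130:410,230:440],(450,600),interpolation=3);cv2.imwrite('pics/s3.png',a[:,:,::-1])
E
python3 p.py
```

```text
[0.42872101 0.11103244 0.31901399] [ 3.14149859e+00 -6.47994977e-05  2.04889056e-02] [-0.58102896  0.03973815 -3.37552043] [-0.00725102  0.1432513   0.01296506] 0.02196041806842404
plug 381
plug centre [0.42844753 0.11071188] rms 0.000661701235394146 z 0.16625904104351777 0.19769056968263696
```

View pics/s3.png

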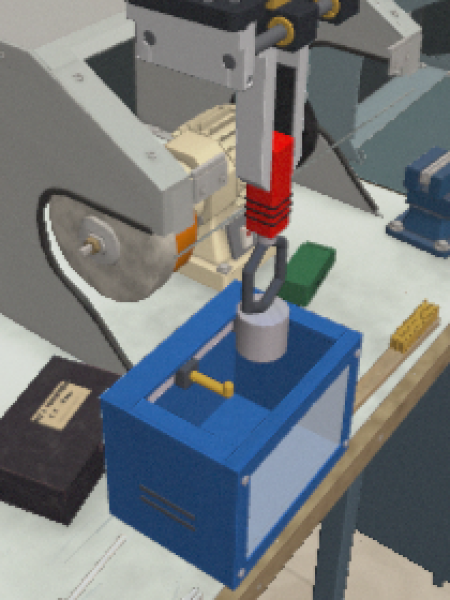

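The side view shows the plug hanging just over the hatch at px (262,330). The hook tip at px (228,388) is clear behind it. I'll lower slowly, watching the force.

Call:
step_arm --plan '[{"dx": 0,"dy": -0.005,"dz": 0.1,"rx": 0,"ry": 0,"rz": 0,"claw": 0.95},{"dx": 0,"dy": -0.005,"dz": 0.1,"rx": 0,"ry": 0,"rz": 0,"claw": 0.95},{"dx": 0,"dy": 0,"dz": 0.1,"rx": 0,"ry": 0,"rz": 0,"claw": 0.95},{"dx": 0,"dy": 0,"dz": 0.07,"rx": 0,"ry": 0,"rz": 0,"claw": 0.95},{"dx": 0,"dy": 0,"dz": 0.07,"rx": 0,"ry": 0,"rz": 0,"claw": 0.95},{"dx": 0,"dy": 0,"dz": 0.07,"rx": 0,"ry": 0,"rz": 0,"claw": 0.95},{"dx": 0,"dy": 0,"dz": 0.07,"rx": 0,"ry": 0,"rz": 0,"claw": 0.95},{"dx": 0,"dy": 0,"dz": 0,"rx": 0,"ry": 0,"rz": 0,"claw": 0.95}]'

```text
time_s: 13.45
ee_pos: [0.4283, 0.1128, 0.26]
eef_rot: [3.141, 0.001, 0.021]
force: [0.2, 0.0, -2.6]
grip_width: 0.0218
grip_force: 40.0
```

Call:
step_arm --plan '[{"dx": 0,"dy": 0,"dz": 0.08,"rx": 0,"ry": 0,"rz": 0,"claw": 0.95},{"dx": 0,"dy": 0,"dz": 0.08,"rx": 0,"ry": 0,"rz": 0,"claw": 0.95},{"dx": 0,"dy": 0,"dz": 0.08,"rx": 0,"ry": 0,"rz": 0,"claw": 0.95},{"dx": 0,"dy": 0,"dz": 0.08,"rx": 0,"ry": 0,"rz": 0,"claw": 0.95},{"dx": 0,"dy": 0,"dz": 0.08,"rx": 0,"ry": 0,"rz": 0,"claw": 0.95},{"dx": 0,"dy": 0,"dz": 0.08,"rx": 0,"ry": 0,"rz": 0,"claw": 0.95},{"dx": 0,"dy": 0,"dz": 0.08,"rx": 0,"ry": 0,"rz": 0,"claw": 0.95},{"dx": 0,"dy": 0,"dz": 0.03,"rx": 0,"ry": 0,"rz": 0,"claw": 0.95},{"dx": 0,"dy": 0,"dz": 0,"rx": 0,"ry": 0,"rz": 0,"claw": 0.95},{"dx": 0,"dy": 0,"dz": 0,"rx": 0,"ry": 0,"rz": 0,"claw": 0.95}]'

```text
time_s: 14.45
ee_pos: [0.4287, 0.1129, 0.2022]
eef_rot: [-3.142, -0.0, 0.021]
force: [-0.1, -0.9, -2.9]
grip_width: 0.0218
grip_force: 40.0
```

```bash
sed -i 's/s3.png/s4.png/' p.py; python3 p.py
```

```text
[0.42874171 0.11286452 0.20219177] [-3.14155979e+00 -3.98790640e-04  2.11638463e-02] [-0.06665021 -0.94489636 -2.91269912] [-0.04515359  0.13583352  0.00061257] 0.0218390408808123
plug 491
plug centre [0.40723827 0.11716509] rms 0.012455822246490795 z 0.04300254149366508 0.08061102417889264
```

View pics/s4.png

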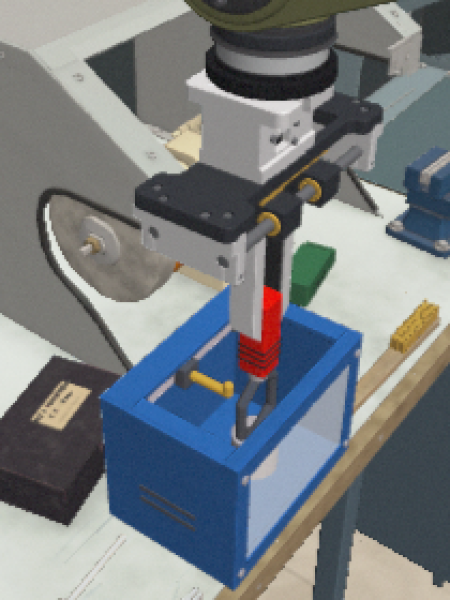

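The eye hangs in front of the hook tip at px (250,405), and the tip at (230,390) faces its opening. I'll advance gently along +x.

Call:
step_arm --plan '[{"dx": 0.04,"dy": 0,"dz": 0.015,"rx": 0,"ry": 0,"rz": 0,"claw": 0.95},{"dx": 0.04,"dy": 0,"dz": 0,"rx": 0,"ry": 0,"rz": 0,"claw": 0.95},{"dx": 0.04,"dy": 0,"dz": 0,"rx": 0,"ry": 0,"rz": 0,"claw": 0.95},{"dx": 0.04,"dy": 0,"dz": 0,"rx": 0,"ry": 0,"rz": 0,"claw": 0.95},{"dx": 0.04,"dy": 0,"dz": 0,"rx": 0,"ry": 0,"rz": 0,"claw": 0.95},{"dx": 0,"dy": 0,"dz": 0,"rx": 0,"ry": 0,"rz": 0,"claw": 0.95}]'

```text
time_s: 15.1
ee_pos: [0.449, 0.1132, 0.2004]
eef_rot: [3.142, 0.0, 0.021]
force: [0.1, 0.2, -4.5]
grip_width: 0.0216
grip_force: 40.0
```

Call:
step_arm --plan '[{"dx": 0.04,"dy": 0,"dz": 0,"rx": 0,"ry": 0,"rz": 0,"claw": 0.95},{"dx": 0.04,"dy": 0,"dz": 0,"rx": 0,"ry": 0,"rz": 0,"claw": 0.95},{"dx": 0.04,"dy": 0,"dz": 0,"rx": 0,"ry": 0,"rz": 0,"claw": 0.95},{"dx": 0.04,"dy": 0,"dz": 0,"rx": 0,"ry": 0,"rz": 0,"claw": 0.95},{"dx": 0.015,"dy": 0,"dz": 0,"rx": 0,"ry": 0,"rz": 0,"claw": 0.95},{"dx": 0,"dy": 0,"dz": 0,"rx": 0,"ry": 0,"rz": 0,"claw": 0.95},{"dx": 0,"dy": 0,"dz": 0,"rx": 0,"ry": 0,"rz": 0,"claw": 0.95}]'

```text
time_s: 15.8
ee_pos: [0.466, 0.1136, 0.2004]
eef_rot: [3.142, 0.0, 0.021]
force: [0.1, 0.0, -3.8]
grip_width: 0.0218
grip_force: 40.0
```

Threaded with no contact. I'll lower until the hook takes the weight.

Call:
step_arm --plan '[{"dx": 0,"dy": 0,"dz": 0.04,"rx": 0,"ry": 0,"rz": 0,"claw": 0.95},{"dx": 0,"dy": 0,"dz": 0.04,"rx": 0,"ry": 0,"rz": 0,"claw": 0.95},{"dx": 0,"dy": 0,"dz": 0.04,"rx": 0,"ry": 0,"rz": 0,"claw": 0.95},{"dx": 0,"dy": 0,"dz": 0.03,"rx": 0,"ry": 0,"rz": 0,"claw": 0.95},{"dx": 0,"dy": 0,"dz": 0.02,"rx": 0,"ry": 0,"rz": 0,"claw": 0.95},{"dx": 0,"dy": 0,"dz": 0.01,"rx": 0,"ry": 0,"rz": 0,"claw": 0.95},{"dx": 0,"dy": 0,"dz": 0.01,"rx": 0,"ry": 0,"rz": 0,"claw": 0.95},{"dx": 0,"dy": 0,"dz": 0,"rx": 0,"ry": 0,"rz": 0,"claw": 0.95},{"dx": 0,"dy": 0,"dz": 0,"rx": 0,"ry": 0,"rz": 0,"claw": 0.95}]'

```text
time_s: 16.7
ee_pos: [0.4661, 0.1136, 0.1815]
eef_rot: [-3.142, -0.0, 0.021]
force: [0.2, 0.0, -3.0]
grip_width: 0.0214
grip_force: 40.0
```

Call:
step_arm --plan '[{"dx": 0,"dy": 0,"dz": 0.01,"rx": 0,"ry": 0,"rz": 0,"claw": 0.95},{"dx": 0,"dy": 0,"dz": 0.01,"rx": 0,"ry": 0,"rz": 0,"claw": 0.95},{"dx": 0,"dy": 0,"dz": 0,"rx": 0,"ry": 0,"rz": 0,"claw": 0.95},{"dx": 0,"dy": 0,"dz": 0,"rx": 0,"ry": 0,"rz": 0,"claw": 0.95}]'

```text
time_s: 17.1
ee_pos: [0.4661, 0.1136, 0.1794]
eef_rot: [3.142, 0.0, 0.021]
force: [0.5, 0.5, -3.3]
grip_width: 0.0219
grip_force: 40.0
```

Call:
step_arm --plan '[{"dx": 0,"dy": 0,"dz": 0.01,"rx": 0,"ry": 0,"rz": 0,"claw": 0.95},{"dx": 0,"dy": 0,"dz": 0,"rx": 0,"ry": 0,"rz": 0,"claw": 0.95},{"dx": 0,"dy": 0,"dz": 0,"rx": 0,"ry": 0,"rz": 0,"claw": 0.95}]'

```text
time_s: 17.4
ee_pos: [0.4662, 0.1136, 0.1787]
eef_rot: [3.142, -0.0, 0.021]
force: [-0.8, -0.2, 1.9]
grip_width: 0.0217
grip_force: 40.0
```

The hook took the weight at TCP z 0.1787, where 0.1783 was expected, with almost no side force. I'll release and withdraw straight up.

Call:
step_arm --plan '[{"dx": 0,"dy": 0,"dz": 0,"rx": 0,"ry": 0,"rz": 0,"claw": 0.74},{"dx": 0,"dy": 0,"dz": 0,"rx": 0,"ry": 0,"rz": 0,"claw": 0.7},{"dx": 0,"dy": 0,"dz": 0,"rx": 0,"ry": 0,"rz": 0,"claw": 0.55},{"dx": 0,"dy": 0,"dz": 0,"rx": 0,"ry": 0,"rz": 0,"claw": 0.4},{"dx": 0,"dy": 0,"dz": 0,"rx": 0,"ry": 0,"rz": 0,"claw": 0.4},{"dx": 0,"dy": 0,"dz": 0,"rx": 0,"ry": 0,"rz": 0,"claw": 0.4}]'

```text
time_s: 18.0
ee_pos: [0.4661, 0.1137, 0.1784]
eef_rot: [-3.142, 0.0, 0.021]
force: [-0.1, -0.8, 0.2]
grip_width: 0.0546
grip_force: 0.0
```

Call:
step_arm --plan '[{"dx": 0,"dy": 0,"dz": -0.1,"rx": 0,"ry": 0,"rz": 0,"claw": 0.4},{"dx": 0,"dy": 0,"dz": -0.2,"rx": 0,"ry": 0,"rz": 0,"claw": 0.4},{"dx": 0,"dy": 0,"dz": -0.3,"rx": 0,"ry": 0,"rz": 0,"claw": 0.4},{"dx": 0,"dy": 0,"dz": -0.4,"rx": 0,"ry": 0,"rz": 0,"claw": 0.4},{"dx": 0,"dy": 0,"dz": 0,"rx": 0,"ry": 0,"rz": 0,"claw": 0.4},{"dx": 0,"dy": 0,"dz": 0,"rx": 0,"ry": 0,"rz": 0,"claw": 0.4}]'

```text
time_s: 18.6
ee_pos: [0.4662, 0.1137, 0.2792]
eef_rot: [-3.141, -0.002, 0.021]
force: [-0.2, -0.2, -0.2]
grip_width: 0.0569
grip_force: 0.0
```

```bash
sed -i 's/s4.png/s5.png/' p.py; python3 p.py
```

```text
[0.46618075 0.11367049 0.27919265] [-3.1413634e+00 -1.6101817e-03  2.1191003e-02] [-0.20392522 -0.17884239 -0.16470565] [-7.61840899e-05  1.61033559e-01 -1.19218356e-02] 0.05685709532731948
plug 8
```

View pics/s5.png

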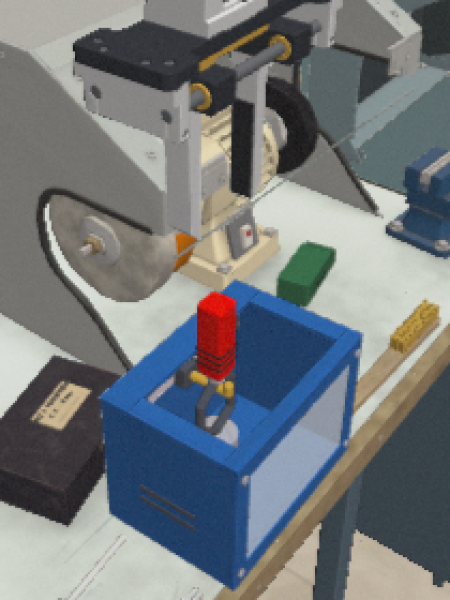

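The gauge hangs upright by its eye behind the hook tip at px (215,385). The brush lies on the bench at (400,345), and the gripper is clear of everything.

```bash
python3 -c "
from station import hand_in
print(hand_in())"
```

```text
the job is handed in; nothing more can be done
None
```

The brush is on the bench, the small red-handled gauge hangs by its eye from the brass hook with the gripper clear, and the job is handed in; I found the hook's sideways position from the cameras and felt only for its height.

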